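# Push the lino block home into the corner stop

### The arm

A 6-joint arm with a two-finger parallel gripper is mounted at the origin on the work surface; the furniture and walls round the work are solid. World frame = base frame: x ahead of the robot, y to its left, z up, the work surface at z = 0. Lengths are in m, angles in rad, forces in N, time in s.
With the tool pointing down it reaches from about 0.375 to 0.925 m from the base axis. Payload 5.7 kg.
Tool frame: the origin (TCP) lies midway between the tips of the shut fingers; the grasp point (between the pads) lies 19 mm behind it; z points along the fingers, y is the line along which they close (so a half turn about z gives the same grasp; the last joint's range is limited). The gripper opens to 88 mm and grips with 3 to 60 N. Pads are 20 mm wide; open, the fingers measure 115 mm over their backs; the gripper's body (75 mm by 178 mm) begins 61 mm behind the grasp point.
Start: joints at [1.031, 0.359, 1.51, -0, 1.272, -0.115], TCP at [0.247, 0.547, 0.223] pointing down, gripper open.
Joint ranges: [-2.97, 2.97], [-1.01, 2.36], [0.21, 2.38], [-0.96, 4.11], [0.2, 2.71], [-2.98, 2.98]. Speed limits (rad/s): [2.39, 2.39, 3.14, 3.14, 3.14, 3.14].

### API

Orientations are given as a rotation vector (axis times angle).
In Python, from workcell import r gives the robot as it stands. Calls block until the motion is done:
- r.movep(position, orientation): joint-space move of the TCP to a pose.
- r.servo_line(position, rotation=None, vel=0.15): straight line of the TCP; rotation=None keeps the orientation; vel is the mean speed in m/s.
- r.move_j(angles): joint-space move.
- r.move_gripper(opening): opening from 0.0 (shut) to 1.0 (fully open); the grip force is fixed at half the most; returns when the fingers have stopped.
- r.hold(seconds).
- r.solve_ik(position, orientation): joint angles nearest the present ones, or None.
- r.read_state(): the state.
- r.snapshot(name): name is "side" or "top" or "wrist"; returns a dict with "frame" (384x512x3 uint8, red, green, blue), "camera_matrix" (3x3 intrinsics, pixels), "k1" (the pictures are not rectified: a ray, as slopes to the right and down, at radius r is drawn at 1 + k1 r^2 times it, then the intrinsics apply), "R" (3x3) and "t" (3): a world point X has camera coordinates R X + t. Camera axes: x right, y down, z forward; pixel columns grow to the right and rows downward; lengths in m; the calibration is good to about 2 mm. A picture is of the moment at which its call begins. There is no depth.
A pose or a line that the arm cannot do raises r.PlanningError and nothing moves.
- r.hand_in(): hands the job in; it is judged then, once.
The state is a dict: "clock": time; "joint_pos": joint angles; "qd": joint speeds; "joint_efforts": joint torques, N m; "position": TCP position; "orientation": TCP orientation; "ft_force": force on the tool from outside, world axes, zero at the start; "torque": the same for the moment, N m; "grip_width": opening from 0.0 (shut) to 1.0 (fully open); "grip_force": force on a finger pad.
Only numpy, scipy, OpenCV 4.12 (cv2) and the standard library are available. Lean on these libraries where they do the work, as an engineer would, in place of code of your own. Each camera call takes 0.05 s, during which the arm holds its last target. There are 200 camera calls.

### The job

Get the lino printing block ready for printing: push it along the table into the inside corner of the wooden corner stop, until its long side lies flat against the long strip and its end is up against the short strip. Only push it with the fingers - do not pick it up or tip it - and leave the red ink bottle, the varnish jar and the green paint tube where they are.

Things in the scene. Friction and masses are not known exactly. Their poses are not given: they have to be found in the camera images.
- lino_block: Loose plywood block with a teal-blue lino face carved with a leaf: a cuboid 50 mm (its x) by 84 mm (its y) by 24 mm high, about 0.12 kg. Origin: centre of its underside. Starts flat on the table, a few centimetres off both strips, up to 20 degrees askew to them; 2 N or so will slide it.
- corner_stop: L of two dark brown wooden strips with brass screws, fixed to the table, 14 mm high. Origin: inner corner, at table height. Long strip: x 0 to 16 mm, y -130 to 16 mm; a long side of the block goes against its face x = 0. Short strip: y 0 to 16 mm, x -60 to 0 mm; an end of the block goes against its face y = 0. The block starts on the -x, -y side; home, its centre is at x -25, y -42 mm.
- red_ink: Small red ink bottle with a red cap, 35 mm across, 63 mm high, loose, upright. Origin: centre of its underside. Leave alone.
- varnish: Brown varnish jar with a pale cap, 52 mm across, 73 mm high, loose, upright. Origin: centre of its underside. Leave alone.
- green_tube: Aluminium paint tube with a green band and cap, lying, 35 x 130 x 26 mm, long along its y, loose. Origin: centre of its underside. Leave alone.
Not all that is in view belongs to the job. There is more than one size of the lino_block; the job needs the larger.

How it is judged:
At the end, for the whole second after the job is handed in: The block lies flat and still on the table in the corner of the stop: its centre within 3 mm of the home position in each direction of the stop (so no gap over about 3 mm at either strip) and its sides within 0.05 rad of parallel to the strips (x of lino_block in the frame of corner_stop between -0.028 and -0.022 m and y of lino_block in the frame of corner_stop between -0.045 and -0.039 m and angle between the x axis of lino_block and the x axis of corner_stop, either way round below 0.05 rad and height (world z) of lino_block below 0.003 m and angle between lino_block's own z axis and vertical below 0.05 rad and linear speed of lino_block below 0.01 m/s); the robot touches nothing.
It fails at once if the block is lifted off the table (height (world z) of lino_block above 0.008 m).
It fails at once if the block is tipped (angle between lino_block's own z axis and vertical above 0.2 rad).
It fails at once if the red ink bottle is moved or tipped (distance of red_ink from where it was at the start of the episode above 0.012 m or angle between red_ink's own z axis and vertical above 0.3 rad).
It fails at once if the varnish jar is moved or tipped (distance of varnish from where it was at the start of the episode above 0.012 m or angle between varnish's own z axis and vertical above 0.3 rad).
It fails at once if the green tube is moved (distance of green_tube from where it was at the start of the episode above 0.015 m).
It also fails if it takes over 51 s, if anything falls off the work surface, if the arm or the gripper's body presses on something with over 40 N, if the wrist force passes 120 N, or if a joint passes its speed limit or range.

## Working session

There is one attempt and no reset: what is moved stays moved. The work goes in short steps, each a Python script; the robot and the scene stay as the last script left them, time stands still between calls to the robot, and variables do not carry over. Pictures are saved under pics/ and viewed, at most 10 in all, crops included, and the job is handed in when it is done.

```bash
mkdir -p pics; ls; cat > h.py <<'E'
import numpy as np, cv2
from workcell import r
def snap(n,f=None):
    s=r.snapshot(n)
    if f: cv2.imwrite('pics/'+f,cv2.cvtColor(s['frame'],cv2.COLOR_RGB2BGR))
    return s
def ray(s,px,z):
    "pixels (N,2) -> world points on plane z"
    K=np.array(s['camera_matrix']);R=np.array(s['R']);t=np.array(s['t'])
    p=np.atleast_2d(np.array(px,float))
    u=cv2.undistortPoints(p.reshape(-1,1,2),K,np.array([s['k1'],0,0,0.])).reshape(-1,2)
    # one refinement is inside cv2 (iterative)
    d=np.c_[u,np.ones(len(u))]@R; c=-R.T@t
    return c+d*((z-c[2])/d[:,2])[:,None]
E
python3 - <<'E'
from h import *
a=snap('top'); b=snap('side')
cv2.imwrite('pics/a.png',cv2.cvtColor(a['frame'],cv2.COLOR_RGB2BGR));cv2.imwrite('pics/b.png',cv2.cvtColor(b['frame'],cv2.COLOR_RGB2BGR))
for s in(a,b):print(-np.array(s['R']).T@s['t'],s['k1'])
print(r.read_state())
E
```

```text
pics
[0.32254451 0.16907014 1.15083077] 0.02418735938904565
[0.35315707 0.93908517 0.72767794] -0.09836638383224283
{'clock': 0.1, 'joint_pos': array([ 1.03090672e+00,  3.59434164e-01,  1.51132430e+00, -2.82633942e-05,
        1.27250799e+00, -1.15078676e-01]), 'qd': array([-0.00047903, -0.00152188, -0.00309228,  0.00108974, -0.00059563,
       -0.00071244]), 'joint_efforts': array([ 3.43289248e-04, -5.16359138e+01, -2.71407688e+01,  6.75122137e-02,
        2.75645190e-02, -6.02439945e-05]), 'position': array([0.24696811, 0.54612422, 0.22189291]), 'orientation': array([-6.62164047e-01, -3.07049100e+00,  2.50270097e-03]), 'ft_force': array([0.08250345, 0.37754017, 0.73624568]), 'torque': array([-0.03098654,  0.00148883,  0.01903403]), 'grip_force': 0.0, 'grip_width': 0.9996283913918925}
```

View pics/a.png

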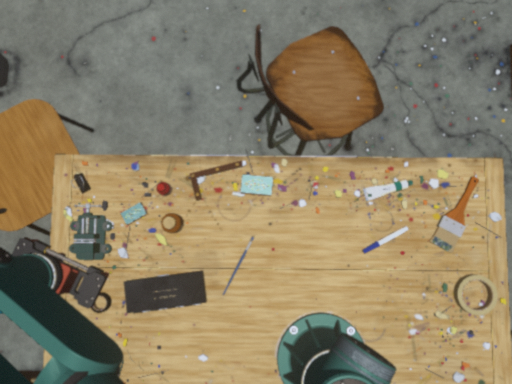

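View pics/b.png

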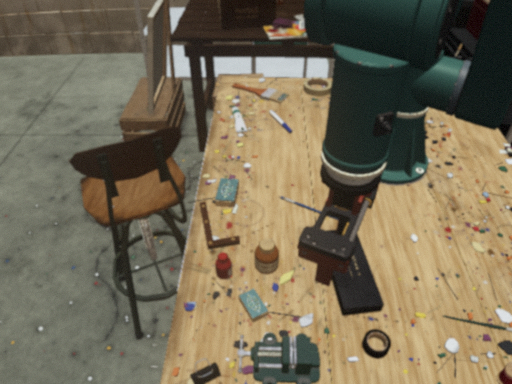

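Top view: the L-stop has its inner corner near (197,183), its long strip running to (244,163) and its short strip down to (198,198). There are two teal blocks, one at (256,185), about 32x20 px, and one at (133,213), about 22x15 px. The first is the larger and sits just off the stop on its open side, so it fits the description. I'll confirm this in a crop and measure it.

```bash
cat >> h.py <<'E'
def block(s,win,z=0.024,f=None):
    x0,x1,y0,y1=win
    hsv=cv2.cvtColor(s['frame'],cv2.COLOR_RGB2HSV)
    m=cv2.inRange(hsv,(78,35,60),(110,255,255)); w=np.zeros_like(m); w[y0:y1,x0:x1]=m[y0:y1,x0:x1]
    w=cv2.morphologyEx(w,cv2.MORPH_CLOSE,np.ones((5,5)))
    c=max(cv2.findContours(w,0,2)[0],key=cv2.contourArea).reshape(-1,2)
    P=ray(s,c,z)[:,:2]
    (c0,wh,a)=cv2.minAreaRect((P*1000).astype(np.float32))
    return np.array(c0)/1000,wh,a,P
E
python3 - <<'E'
from h import *
s=snap('top')
c=s['frame'][150:235,120:290]
cv2.imwrite('pics/c.png',cv2.cvtColor(cv2.resize(c,None,fx=4.7,fy=4.7,interpolation=cv2.INTER_CUBIC),cv2.COLOR_RGB2BGR))
print(block(s,(235,280,165,205))[:3],block(s,(115,150,200,230))[:3])
for n,p,z in [('corner in',(197,183),.014),('red',(163,188),.06),('varn',(172,223),.07),('long end',(244,164),.014),('short end',(199,198),.014),('tube',(388,190),.02)]: print(n,ray(s,p,z))
E
```

```text
(array([0.45148441, 0.17250476]), (78.5904769897461, 46.719696044921875), 84.48382568359375) (array([0.3724498 , 0.49692114]), (31.794654846191406, 56.806617736816406), 30.78726577758789)
corner in [[0.45520243 0.33163133 0.014     ]]
red [[0.43604877 0.41209614 0.06      ]]
varn [[0.34616322 0.38461207 0.07      ]]
long end [[0.50799287 0.20602873 0.014     ]]
short end [[0.4148298  0.32542002 0.014     ]]
tube [[ 0.44043191 -0.17902749  0.02      ]]
```

View pics/c.png

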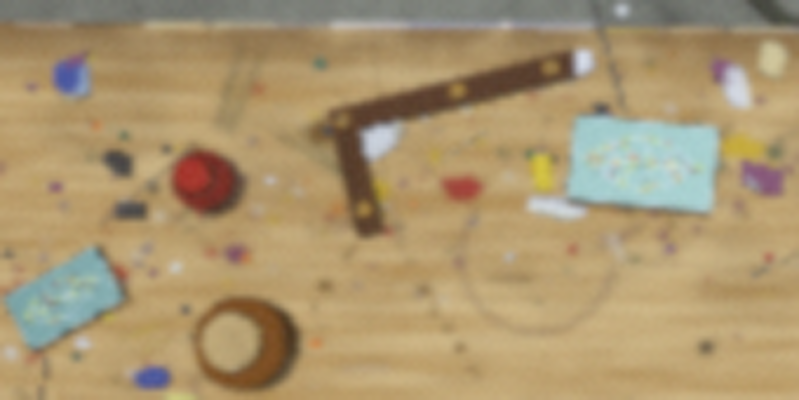

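The crop confirms the larger block at (256,185), crop (643,165). The other one at (133,213) is clearly smaller, at about 57x32 mm. Next I'll take a wrist view for precision.

```bash
python3 - <<'E'
from h import *
from scipy.spatial.transform import Rotation as Ro
r.move_gripper(0.3)
# tool down, tool y along world x (+ stop tilt): 
x=np.array([np.sin(-.24),np.cos(.24),0])
for sg in (1,-1):
    ty=sg*np.array([np.cos(.24),np.sin(.24),0]); tz=np.array([0,0,-1.]); tx=np.cross(ty,tz)
    rv=Ro.from_matrix(np.c_[tx,ty,tz]).as_rotvec()
    q=r.solve_ik([.40,.22,.33],rv); print(sg,q)
    if q is not None and abs(q[5])<2.5: best=rv
r.movep([.40,.22,.33],best)
s=snap('wrist','w1.png'); np.save('w1.npy',s,allow_pickle=True)
print(-np.array(s['R']).T@s['t'],s['R'],r.read_state()['clock'])
E
```

```text
1 [ 3.51336059e-01  5.73031486e-02  1.63817946e+00 -4.44089210e-16
  1.44611005e+00  1.11336059e-01]
-1 None
[0.38045282 0.29692186 0.49226623] [[ 9.71310303e-01  2.37815176e-01  4.87833097e-04]
 [ 2.27605672e-01 -9.30202242e-01  2.87957370e-01]
 [ 6.89344161e-02 -2.79584927e-01 -9.57643104e-01]] 2.65
```

View pics/w1.png

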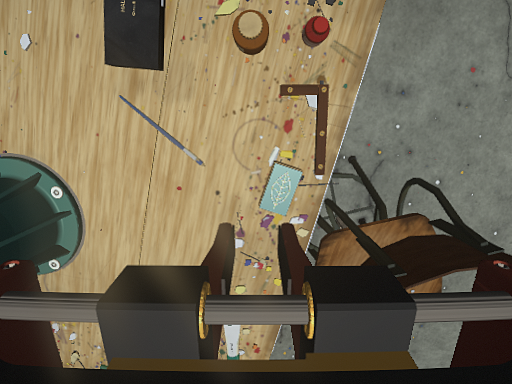

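The wrist view shows the stop with inner corner near (316,96), its long strip down to (322,175) and its short strip left to (280,90). The block is at (281,188), with the red bottle at (317,30) and the jar at (250,30), both beyond the short strip. I'll fit the lines now.

```bash
cat >> h.py <<'E'
def stop(s,win,ysplit,xsplit):
    """fit stop from brown pixels: returns corner xy, ex, ey and strip widths"""
    x0,x1,y0,y1=win
    hsv=cv2.cvtColor(s['frame'],cv2.COLOR_RGB2HSV)
    m=cv2.inRange(hsv,(0,70,20),(20,255,125)); w=np.zeros_like(m); w[y0:y1,x0:x1]=m[y0:y1,x0:x1]
    n,l,st,_=cv2.connectedComponentsWithStats(w); k=1+np.argmax(st[1:,4]); v,u=np.nonzero(l==k)
    print('stop px',st[k])
    L=ray(s,np.c_[u,v][v>ysplit],.014)[:,:2]; S=ray(s,np.c_[u,v][u<xsplit],.014)[:,:2]
    f=lambda P:cv2.fitLine((P*1000).astype(np.float32),cv2.DIST_L2,0,.01,.01).ravel()
    a=f(L); b=f(S); ey=a[:2]*np.sign(a[1]); ex=np.array([ey[1],-ey[0]])
    bx=b[:2]*np.sign(b[0]); print('perp err',np.degrees(np.arcsin(bx@ey)))
    pL=a[2:]/1000-.008*ex; pS=b[2:]/1000-.008*ey  # inner faces, strips 16 mm wide
    c=ex*(pL@ex)+ey*(pS@ey)
    for n,P,d in(('L',L,ex),('S',S,ey)): q=(P-c)@d; print(n,np.percentile(q,[3,97]))
    return c,ex,ey
def rel(P,c,ex,ey): return np.c_[(P-c)@ex,(P-c)@ey]
E
python3 - <<'E'
from h import *
s=np.load('w1.npy',allow_pickle=True).item()
c,ex,ey=stop(s,(272,335,78,182),102,310); print(c,ex,ey,np.degrees(np.arctan2(ex[1],ex[0])))
p,wh,a,P=block(s,(250,310,155,222)); print(p,wh,a,rel(p,c,ex,ey))
R=rel(P,c,ex,ey);print(R.min(0),R.max(0))
t=snap('top'); p2=block(t,(235,280,165,205)); print(p2[:3],rel(p2[0],c,ex,ey))
bp=cv2.boxPoints(((p*1000).tolist(),wh,a))/1000; print(rel(bp,c,ex,ey))
np.savez('stop.npz',c=c,ex=ex,ey=ey)
for q,z in (((319,22),.063),((251,22),.073)): print(rel(ray(s,q,z)[:,:2],c,ex,ey))
E
```

```text
stop px [ 280   84   49   91 1313]
perp err 0.6729487
L [-0.00064048  0.01649397]
S [0.00054503 0.01572345]
[0.47030565 0.335962  ] [0.96695924 0.254931  ] [-0.254931    0.96695924] 14.769496
[0.45903418 0.1727377 ] (80.89372253417969, 60.81669235229492) 85.24210357666016 [[-0.05250999 -0.15495779]]
[-0.0926112  -0.19822086] [-0.01674751 -0.10855051]
(array([0.45172217, 0.17046049]), (104.53546905517578, 117.55200958251953), 0.5446570515632629) [[-0.06016094 -0.1552957 ]]
[[-0.09468897 -0.182914  ]
 [-0.03737036 -0.20324242]
 [-0.01033102 -0.12700158]
 [-0.06764963 -0.10667316]]
[[-0.01052381  0.09140089]]
[[-0.1011962  0.0899832]]
```

```bash
cat >> h.py <<'E'
from scipy.spatial.transform import Rotation as Ro
try: Z=np.load('stop.npz'); C,EX,EY=Z['c'],Z['ex'],Z['ey']
except Exception: pass
def W(x,y,z): return np.r_[C+x*EX+y*EY,z]
def rv(d): # tool down, tool y along horizontal d
    ty=np.r_[d,0]; tz=np.array([0,0,-1.]); return Ro.from_matrix(np.c_[np.cross(ty,tz),ty,tz]).as_rotvec()
def st():
    s=r.read_state(); p=s['position'];f=s['ft_force']
    print('t',round(s['clock'],2),'rel',rel(p[:2],C,EX,EY).round(4),p[2].round(4),'F',(f[:2]@EX).round(2),(f[:2]@EY).round(2),f[2].round(2),flush=True); return f
E
python3 - <<'E'
from h import *
o=rv(EX)
r.movep(W(-.06,-.24,.12),o); st()
r.servo_line(W(-.06,-.24,.008),vel=.1); st()
r.servo_line(W(-.06,-.18,.008),vel=.04); st()
r.servo_line(W(-.06,-.112,.008),vel=.04); st()
r.servo_line(W(-.06,-.13,.008),vel=.1)
r.servo_line(W(-.09,-.15,.12),vel=.15); 
r.movep(W(-.11,-.055,.2),rv(EY)if r.solve_ik(W(-.11,-.055,.2),rv(EY)) is not None else rv(-EY));st()
print(r.read_state()['joint_pos'])
s=snap('wrist','w2.png');t=snap('top')
cv2.imwrite('pics/t2.png',cv2.cvtColor(np.vstack([s['frame'],cv2.resize(t['frame'][140:240,120:290],(512,301))])[:, :],cv2.COLOR_RGB2BGR)[:690:])
import cv2 as c
i=c.imread('pics/t2.png'); c.imwrite('pics/t2.png',c.resize(i,None,fx=.85,fy=.85))
E
```

```text
t 3.71 rel [[-0.0592 -0.2396]] 0.1207 F -0.14 0.1 0.77
t 4.97 rel [[-0.0595 -0.2401]] 0.0085 F -0.17 -0.13 -0.45
t 6.62 rel [[-0.06   -0.1801]] 0.008 F 0.17 -0.08 -0.24
t 8.47 rel [[-0.06   -0.1121]] 0.008 F -0.18 0.72 -0.45
t 10.97 rel [[-0.1103 -0.0552]] 0.1993 F -0.45 -0.15 0.11
[ 4.41168032e-01  1.76439596e-01  1.83796011e+00 -1.34067166e-04
  1.12849668e+00 -1.38613790e+00]
```

View pics/t2.png

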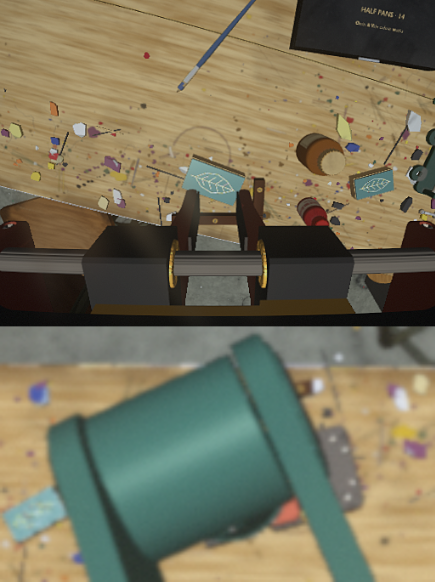

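The block at about (252,212) in the wrist frame is now beside the stop, still slightly askew. I'll measure it, then push it with two fingers on its long side.

```bash
python3 - <<'E'
from h import *
r.servo_line(W(-.15,-.075,.2),vel=.15)
s=snap('wrist','w3.png')
c,ex,ey=C,EX,EY
hsv=cv2.cvtColor(s['frame'],cv2.COLOR_RGB2HSV)
m=cv2.inRange(hsv,(78,35,60),(110,255,255))
n,l,sta,cc=cv2.connectedComponentsWithStats(m)
for k in range(1,n):
    if sta[k,4]>300: print(sta[k],cc[k],rel(ray(s,cc[k],.024)[:,:2],C,EX,EY))
E
```

```text
[249  22  80  92 482] [284.42116183  72.09751037] [[-0.26340315 -0.04422276]]
[235 217  44  48 879] [253.40614334 238.27758817] [[-0.06462888 -0.07897094]]
[426 227  44  33 797] [448.00752823 243.30238394] [[-0.05514537  0.17826661]]
```

View pics/w3.png

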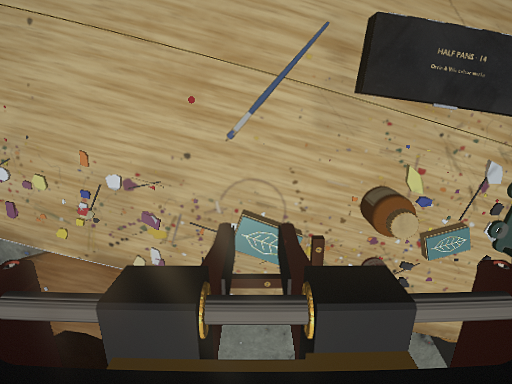

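```bash
python3 - <<'E'
from h import *
r.move_gripper(.4)
r.servo_line(W(-.145,-.062,.12),vel=.15)
r.servo_line(W(-.145,-.062,.008),vel=.1); f0=st()
r.servo_line(W(-.075,-.062,.008),vel=.05); st()
x=-.075
while x<-.054:
    x+=.002; r.servo_line(W(x,-.062,.008),vel=.03); f=st()
    if (f-f0)[:2]@EX<-5: break
r.servo_line(W(x-.03,-.062,.008),vel=.1)
r.servo_line(W(-.13,-.07,.15),vel=.15); st()
E
```

```text
t 13.92 rel [[-0.1446 -0.0619]] 0.0084 F -0.13 -0.08 0.04
t 15.47 rel [[-0.0752 -0.062 ]] 0.008 F -0.36 0.72 -0.1
t 15.72 rel [[-0.0729 -0.062 ]] 0.008 F 0.08 0.27 0.52
t 15.97 rel [[-0.0708 -0.062 ]] 0.008 F 0.23 -0.32 -0.6
t 16.22 rel [[-0.0686 -0.062 ]] 0.008 F 0.1 0.02 -0.13
t 16.47 rel [[-0.0666 -0.062 ]] 0.008 F 0.14 -0.16 -0.32
t 16.72 rel [[-0.0646 -0.062 ]] 0.008 F -0.28 0.01 0.24
t 16.97 rel [[-0.0627 -0.062 ]] 0.008 F 0.08 0.32 -0.95
t 17.22 rel [[-0.0606 -0.062 ]] 0.008 F 0.03 -0.12 -0.32
t 17.47 rel [[-0.0597 -0.062 ]] 0.0079 F -2.75 0.79 1.79
t 17.72 rel [[-0.0597 -0.0621]] 0.0077 F -6.15 1.54 5.22
t 19.31 rel [[-0.1302 -0.0701]] 0.1495 F 0.0 0.35 -0.24
```

```bash
python3 - <<'E'
from h import *
r.move_gripper(.1)
o=rv(EX)
r.movep(W(-.026,-.15,.12),o)
r.servo_line(W(-.026,-.15,.008),vel=.1); f0=st()
r.servo_line(W(-.026,-.104,.008),vel=.05); st()
y=-.104
while y<-.086:
    y+=.002; r.servo_line(W(-.026,y,.008),vel=.03); f=st()
    if (f-f0)[:2]@EY<-6: break
r.servo_line(W(-.026,y-.03,.008),vel=.1)
r.servo_line(W(-.026,-.14,.12),vel=.15)
r.movep(W(-.08,-.16,.30),o); st()
s=snap('wrist'); np.save('w4.npy',s,allow_pickle=True)
v,u=np.nonzero(cv2.inRange(cv2.cvtColor(s['frame'],cv2.COLOR_RGB2HSV),(78,35,60),(110,255,255)))
pc=W(-.025,-.042,.024); p=s['R']@pc+s['t']; q=(np.array(s['camera_matrix'])@(p/p[2]))[:2].astype(int); print(q)
i=s['frame'][max(0,q[1]-75):q[1]+75,max(0,q[0]-100):q[0]+100]
cv2.imwrite('pics/w4.png',cv2.cvtColor(cv2.resize(i,None,fx=4,fy=4,interpolation=cv2.INTER_CUBIC),cv2.COLOR_RGB2BGR))
E
```

```text
t 22.43 rel [[-0.0255 -0.15  ]] 0.0085 F -0.35 -0.43 -0.24
t 23.5 rel [[-0.0261 -0.1041]] 0.0079 F 0.38 -0.3 0.36
t 23.75 rel [[-0.026  -0.1021]] 0.008 F 0.47 0.47 0.42
t 24.0 rel [[-0.026  -0.0999]] 0.008 F 0.41 -0.31 0.51
t 24.25 rel [[-0.026  -0.0978]] 0.008 F -0.62 -0.08 -0.15
t 24.5 rel [[-0.0261 -0.0958]] 0.008 F -0.64 -0.73 -0.92
t 24.75 rel [[-0.0261 -0.095 ]] 0.008 F 0.19 -6.44 1.0
t 26.89 rel [[-0.0804 -0.1599]] 0.2985 F 0.28 0.42 -0.02
[296  75]
```

View pics/w4.png

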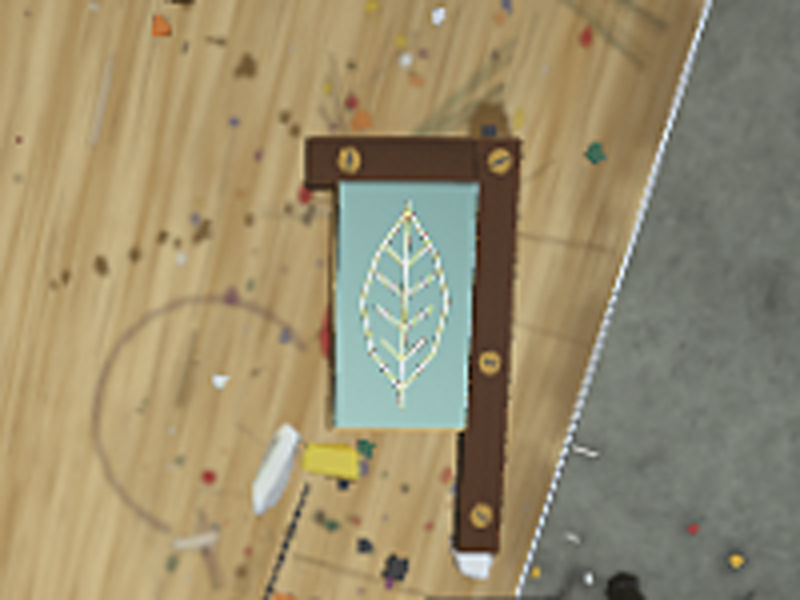

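The crop shows the block (338–478, 183–428) flush against both strips. Its edges are parallel to the long strip to within about 0.01 rad, and the fingers are well clear.

```bash
python3 -c "
from h import *
print(r.hand_in())"
```

```text
the job is handed in; nothing more can be done
None
```

I pushed the larger lino block into the corner stop, flush against both strips by the last wrist picture, with the fingers clear and nothing else touched, and handed the job in at about 27 s; no verdict came back.

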